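Check the depth of the round heat-sink pocket with a dial depth gauge

ROBOT

A 6-joint arm with a two-finger parallel gripper is mounted at the origin on a cart in front of the work surface, level with it; the furniture and walls round the work are solid. World frame = base frame: x ahead of the robot, y to its left, z up, the work surface at z = 0. Lengths are in mm, angles in rad, forces in N, time in s.
With the tool pointing down it reaches from about 300 to 775 mm from the base axis. Payload 14.6 kg.
Tool frame: the origin (TCP) lies on the mounting face of the last link; the fingertips stand 199 mm ahead of it and the grasp point (between the pads) lies 180 mm ahead of it; z points along the fingers, y is the line along which they close (so a half turn about z gives the same grasp; the last joint's range is limited). The gripper opens to 94 mm and grips with 3 to 60 N. Pads are 16 mm wide; open, the fingers measure 119 mm over their backs; the gripper's body (75 mm by 177 mm) begins 78 mm behind the grasp point.
Start: joints at [-1.417, 0.3, 1.521, -0, 1.321, -0.067], TCP at [120.45, -536.64, 404.646] pointing down, gripper open.
Joint ranges: [-3.03, 3.03], [-0.79, 2.21], [0.23, 2.52], [-1.04, 4.18], [0, 3.07], [-2.55, 2.55]. Speed limits (rad/s): [2.22, 2.22, 2.57, 3.14, 3.14, 3.14].

INTERFACE

Orientations are given as [roll, pitch, yaw] about the fixed x, y, z axes, in that order (R = Rz(yaw) Ry(pitch) Rx(roll)).
In Python, from cell import manip gives the robot as it stands. The module is installed in compiled form; this text tells all that it offers.
- The arm moves only by the shell command python3 -m creep 'ROWS' [FORCE]. ROWS is a JSON object of lists of equal length, an entry for each row: "slide": the shift along the world's x, y, z in cm, a list of three; "turn": the turn about the world's z in rad; "claw": the opening, from 0 (shut) to 1 (fully open). A call has 1 to 8 rows; each row shifts and turns the commanded pose from where the row before left it; what a row does not reach is not made up. A row lasts 1/8 s, in which the tool goes at most 62.5 mm and 10.7 degrees, less where a joint would pass 70% of its speed; a pose out of reach is approached as far as the arm can. A call with a gripper value outside its range is refused whole. The fingers move at their own pace and stop on an object; FORCE is the grip in N (left out, the last holds). Time passes only in rows, so rows that do not move let the fingers close. It gives the time, the measured TCP pose, the force, the opening and the grip force at its end, in the units of the state.
- manip.read_state(): the state, without advancing time (a new reading comes with each control period).
- manip.camera(name): name is "scene" or "top"; returns (picture, depth): 384x512x3 uint8, red, green, blue; 384x512 float32, mm along the optical axis (not along the pixel's ray), 0 where there is no reading.
- manip.calibration(name): a dict with "intrinsics" (3x3 intrinsics, pixels), "k1" (the pictures are not rectified: a ray, as slopes to the right and down, at radius r is drawn at 1 + k1 r^2 times it, then the intrinsics apply), "pose" (4x4, takes a point from camera to world coordinates). Camera axes: x right, y up, looking along -z (the intrinsics and any distortion apply to the point x, -y, -z); pixel columns grow to the right and rows downward; lengths in mm; the calibration is good to about 2 mm. A picture is of the moment at which its call begins. calibration takes no time and is no camera call.
- manip.sign_off(): hands the job in; it is judged then, once.
Trained networks look in the newest picture that a camera, given by its name, has taken for a name from the list of things; names that differ only in an ending like _2 or _b are one class to them, and where a whole thing is asked for, a point or a joint stands for the part that bears it (a point fixed in the world has none). Each returns a list of dicts, best first, with "score" (0 to 1); they miss things now and then, are a little off and sometimes report something else, mostly with a low value. They report only what shows in the picture. A call takes as long as a camera call. They do not tell look-alikes from the thing itself.
- manip.cut_out(query, camera): "mask" (384x512 bool, what is visible of it) and "position" ([column, row] in pixels, amid what is visible of it).
The state is a dict: "clock": time; "joints": joint angles; "qd": joint speeds; "effort": joint torques, N m; "eef_pos": TCP position; "eef_rot": TCP orientation; "wrist_force": force on the tool from outside, world axes, zero at the start; "moment": the same for the moment, N m; "finger_gap": finger opening in mm; "finger_force": force on a finger pad.
Only numpy, scipy, OpenCV 4.12 (cv2) and the standard library are available. Lean on these libraries where they do the work, as an engineer would, in place of code of your own. Each camera call takes 0.05 s, during which the arm holds its last target. There are 200 camera calls.

TASK

Check how deep the round pocket in the black heat sink is. Lift the dial depth gauge out of its wooden rest, first set its foot flat on the plain grey steel setting plate for a moment to check zero, then set it on the heat sink with the plunger in the round pocket (not the rectangular one) and finish while still holding it there: gauge upright, foot flush on the milled face, pressed down lightly with about 10 N. Do not shift the heat sink, the plate or the other things on the bench, and never lean hard on the gauge.

Things in the scene. Friction and masses are not known exactly. Their poses are not given: they have to be found in the camera images.
- gauge: Dial depth gauge, loose, about 0.22 kg, upright in its rest. Origin: centre of the foot's underside; z up the gauge, y along the foot, dial faces -x. Foot 18 (x) x 64 (y) x 12; dial housing 56 across, 22 thick (x), centred at z = 52; the plunger's head on top reaches z = 90, or 102 with the plunger pushed flush. Grasp the housing across its 22 mm from above, fingers closing along x.
- gauge_grip (a point): Grip point in the middle of the dial housing's thickness, 60 mm above the foot's underside; it leaves room for the plunger's head between the fingers.
- gauge_plunger (a joint): Travel in m of the gauge's spring-loaded plunger, 4 mm thick with a round tip. 0 = hanging out, the tip 12 mm below the foot; grows as the tip is pushed up, 0.012 = tip flush with the foot. The spring gives 1 N at 0 and 2 N when flush. With the foot flush over a pocket 7 mm deep it reads 0.005.
- rest: Fixed wooden block 50 (x) x 96 (y) x 28 high, origin under its centre on the bench. The gauge's foot stands 5 mm deep in a 22 x 68 recess (same yaw as the gauge), the plunger hangs in a bore below; the gauge lifts straight up.
- setting_plate: Plain ground steel plate, loose, 0.9 kg, 75 (x) x 100 (y) x 20 high, origin under its centre on the bench.
- plate_top (a point): Centre of the setting plate's top face, 20 mm above the bench.
- heatsink: Black anodised aluminium heat sink, loose, 0.5 kg, lying fins down, 85 (x) x 130 (y) x 32 high, origin under its centre on the bench. Its flat milled top face, 32 mm above the bench, has a round pocket 20 across at y = +30 and a rectangular pocket 20 (x) x 26 (y) at y = -30, both 7 deep with bare bright floors. Lies at any yaw.
- pocket (a point): Centre of the round pocket's mouth, level with the heat sink's top face.
- flux_tin: Round tin 48 across, 18 high; bystander. Origin under its centre.
- copper_coil: Copper coil 27 across, 13 high; bystander. Origin under its centre.
- loupe: Black loupe 39 across, 32 high; bystander. Origin under its centre.
- screwdriver: Screwdriver 174 long, 21 thick; bystander. Origin under its middle.
Not all that is in view belongs to the job. Leave any orange, purple or yellow look-alike of the gauge alone.

How it is judged:
By the outcome, as a careful person would: the job done as asked, in the order asked, and still so for the second after the job is handed in, while the arm keeps its last pose, push and grip.
It also fails if it takes over 45 s, if anything falls off the work surface, if the arm or the gripper's body presses on something with over 40 N, if the wrist force passes 120 N, or if a joint passes its speed limit or range.

## Working session

There is one attempt and no reset: what is moved stays moved. The work goes in short steps, Python scripts to look and compute and a shell command to move; the robot and the scene stay as the last step left them, time stands still between calls to the robot, and variables do not carry over. Pictures are saved under pics/ and viewed, at most 10 in all, crops included, and the job is handed in when it is done.

```bash
mkdir -p pics; cat > h.py <<'E'
import numpy as np, cv2
from cell import manip
def save(img,name,box=None,s=1):
    if box: img=img[box[1]:box[3],box[0]:box[2]]
    img=cv2.resize(img,None,fx=s,fy=s,interpolation=cv2.INTER_CUBIC)
    cv2.imwrite('pics/'+name,img[:,:,::-1])
def rays(cam,uv):
    c=manip.calibration(cam);K=np.array(c['intrinsics'],float)
    k=c['k1'];uv=np.asarray(uv,float).reshape(-1,1,2)
    n=cv2.undistortPoints(uv,K,np.array([k,0,0,0.]))[:,0]
    P=np.array(c['pose']);d=np.c_[n[:,0],-n[:,1],-np.ones(len(n))]
    return P[:3,3],d@P[:3,:3].T
def on_plane(cam,uv,z):
    o,d=rays(cam,uv);return o+d*((z-o[2])/d[:,2])[:,None]
def cloud(cam,dep,mask):
    v,u=np.nonzero(mask&(dep>0));o,d=rays(cam,np.c_[u,v])
    return o+d*dep[v,u][:,None],np.c_[u,v]
E
python3 - <<'E'
from h import *
for c in('scene','top'):
    p,d=manip.camera(c);np.savez(c,p=p,d=d);save(p,c+'1.png',s=1.5)
    print(c,np.round(manip.calibration(c)['pose'],3).tolist(),manip.calibration(c)['intrinsics'])
    for q in('gauge','rest','setting_plate','heatsink','pocket','flux_tin','copper_coil','loupe','screwdriver'):
        for r in manip.cut_out(q,c)[:3]:
            P,_=cloud(c,d,r['mask']);print(q,round(r['score'],2),np.round(r['position']),np.round(np.median(P,0)) if len(P) else '',r['mask'].sum())
s=manip.read_state();print(s['clock'],s['eef_pos'],s['eef_rot'],s['finger_gap'])
E
```

```text
scene [[-0.594, 0.437, -0.675, 2.005], [-0.804, -0.315, 0.504, 542.644], [0.008, 0.843, 0.538, 553.805], [0.0, 0.0, 0.0, 1.0]] [[418.33181729   0.         251.50066577]
 [  0.         418.33181729 189.39185112]
 [  0.           0.           1.        ]]
gauge 0.95 [226. 294.] [402. 297.  55.] 1413
gauge 0.75 [179. 173.] [772. 170.  57.] 749
gauge 0.71 [234. 171.] [711.  68.  58.] 545
rest 0.6 [177. 278.] [501. 334.  26.] 990
rest 0.52 [275. 190.] [624.   6.  17.] 231
setting_plate 0.77 [268. 232.] [522. 113.  19.] 1405
heatsink 0.84 [347. 207.] [474. -79.  31.] 1928
pocket 0.76 [349. 209.] [474. -80.  31.] 1982
flux_tin 0.82 [281. 291.] [378. 194.  17.] 587
copper_coil 0.61 [341. 256.] [386.  28.   9.] 126
loupe 0.76 [276. 191.] [624.   4.  18.] 225
screwdriver 0.89 [166. 220.] [695. 256.  15.] 265
top [[-0.03, 0.998, -0.059, 504.111], [-1.0, -0.029, 0.012, 101.489], [0.01, 0.059, 0.998, 1031.729], [0.0, 0.0, 0.0, 1.0]] [[388.9799609    0.         259.62596781]
 [  0.         388.9799609  194.28798031]
 [  0.           0.           1.        ]]
gauge 0.9 [168. 212.] [523. 315.  89.] 353
gauge 0.8 [184. 257.] [409. 285.  84.] 278
gauge 0.52 [270. 136.] [712.  63.  85.] 244
rest 0.92 [178. 211.] [526. 308.  27.] 414
setting_plate 0.84 [251. 205.] [532. 105.  19.] 1099
setting_plate 0.71 [167. 210.] [525. 315.  90.] 346
setting_plate 0.54 [177. 214.] [526. 307.  27.] 440
heatsink 0.71 [330. 223.] [484. -93.  31.] 1667
pocket 0.69 [330. 226.] [483. -93.  31.] 1682
pocket 0.2 [167. 211.] [525. 315.  92.] 330
flux_tin 0.59 [223. 264.] [382. 190.  17.] 259
loupe 0.75 [293. 168.] [629.   1.  25.] 169
loupe 0.34 [220. 264.] [382. 192.  17.] 226
screwdriver 0.56 [199. 147.] [699. 250.  18.] 166
1.0 [ 120.43147281 -536.64327525  404.6528979 ] [-3.14158339e+00 -2.00308194e-06  2.20721109e-01] 93.94121561120443
```

View pics/scene1.png

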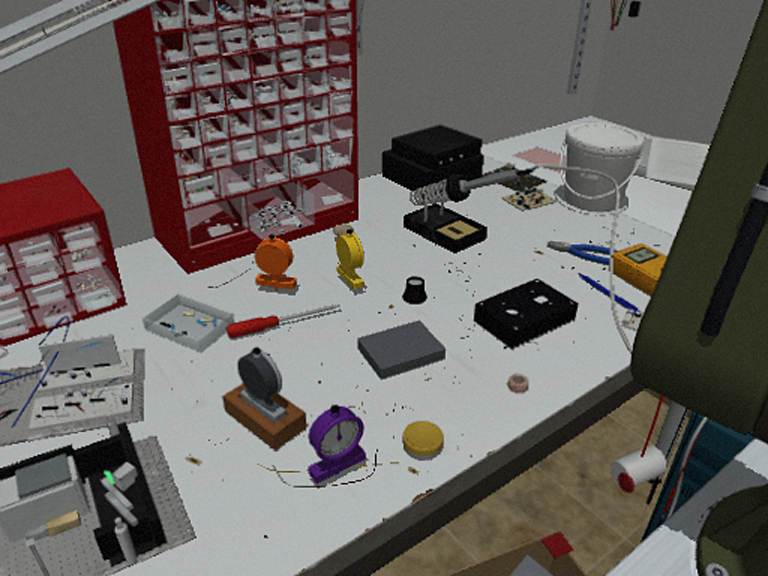

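View pics/top1.png

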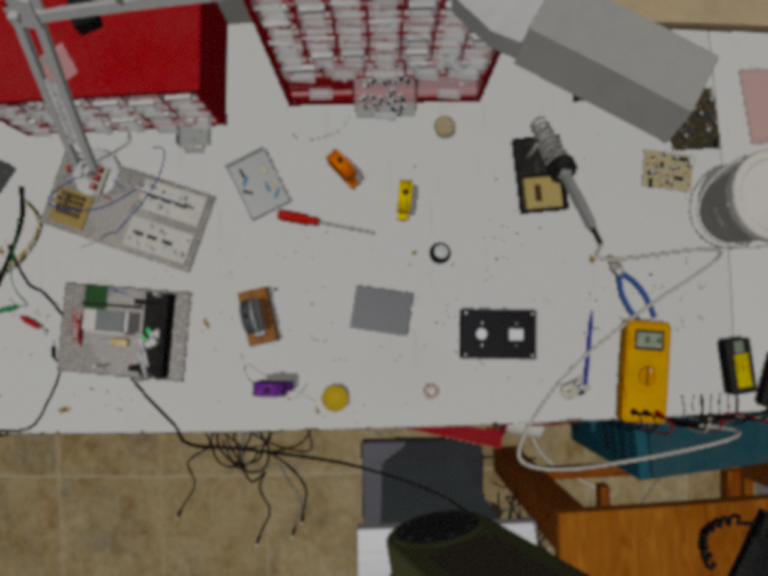

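Gauge candidates in the top picture (full-resolution px): purple (182,258), orange (229,112), yellow (270,133), and a grey/black one in the wooden rest (172,211). The task rules out the coloured ones, and the grey one stands in its wooden rest, so it is the one meant. On the heat sink, the round pocket is at about (321,223) and the rectangular one at about (344,223). I'll confirm in a crop and measure the poses.

```bash
python3 - <<'E'
from h import *
T=np.load('top.npz');S=np.load('scene.npz')
a=cv2.resize(T['p'][180:250,130:200],(390,390),interpolation=2);b=cv2.resize(T['p'][190:250,295:365],(390,390*60//70),interpolation=2)
b=cv2.copyMakeBorder(b,0,390-b.shape[0],0,0,0)
c=cv2.resize(S['p'][215:305,140:210],(0,0),fx=2.0,fy=2.0)
cv2.imwrite('pics/crop1.png',np.hstack([a,b])[:,:,::-1])
def rect(P):
    r=cv2.minAreaRect(P[:,:2].astype(np.float32));bx=cv2.boxPoints(r);e=bx[1]-bx[0],bx[2]-bx[1]
    l=max(e,key=np.linalg.norm);return np.round(r[0],1),np.round(r[1],1),'long-axis yaw',round(np.arctan2(l[1],l[0])%np.pi,3)
boxes={'rest':((480,255,580,370),20,33),'plate':((470,50,590,160),14,25),'sink':((410,-180,560,-10),27,37),'gaugehousing':((470,250,580,370),45,110)}
for cam,D in(('top',T),('scene',S)):
    P,uv=cloud(cam,D['d'],np.ones((384,512),bool))
    for n,(b,z0,z1) in boxes.items():
        m=(P[:,0]>b[0])&(P[:,0]<b[2])&(P[:,1]>b[1])&(P[:,1]<b[3])&(P[:,2]>z0)&(P[:,2]<z1)
        if m.sum()>5: print(cam,n,m.sum(),rect(P[m]),'z',np.round(np.percentile(P[m][:,2],[5,50,95]),1))
    if cam=='top':
        m=(P[:,2]>120)&(P[:,0]>150)&(P[:,0]<700)&(P[:,1]>-650)&(P[:,1]<420)
        print('tall',m.sum(),P[m].min(0) if m.any() else '',P[m].max(0) if m.any() else '')
        m=(P[:,2]>120)&(P[:,0]>250)&(P[:,0]<800)&(P[:,1]>-350)&(P[:,1]<480)
        print('tall2',m.sum(),P[m].min(0) if m.any() else '',P[m].max(0) if m.any() else '')
    m=(P[:,0]>300)&(P[:,0]<650)&(abs(P[:,2])<8)&(P[:,1]>-100)&(P[:,1]<250)
    print('bench z',np.median(P[m][:,2]))
E
```

```text
top rest 399 (array([526.7, 319.9]), array([95.9, 48.7]), 'long-axis yaw', np.float32(0.209)) z [23.1 27.5 31.3]
top plate 1092 (array([531.5, 105.2]), array([99.8, 74.8]), 'long-axis yaw', np.float32(1.392)) z [16.7 19.4 22.2]
top sink 1540 (array([484.5, -95.5]), array([130.6,  85.1]), 'long-axis yaw', np.float32(1.536)) z [28.5 31.5 34.4]
top gaugehousing 273 (array([525.9, 319.5]), array([56.1, 22.8]), 'long-axis yaw', np.float32(0.201)) z [ 51.4  94.7 103.4]
tall 6546 [ 164.7214857  -526.75449194  120.59000501] [699.95844788 107.48412026 562.46484012]
tall2 9629 [ 591.89480819 -349.10052218  120.0958228 ] [799.92260305  28.06326809 562.73619892]
bench z -0.4243475597689894
scene rest 785 (array([527.7, 320.3]), array([97.3, 51.2]), 'long-axis yaw', np.float32(0.192)) z [22.1 27.7 31.4]
scene plate 1167 (array([531.9, 105.8]), array([101. ,  78.1]), 'long-axis yaw', np.float32(1.397)) z [16.3 19.4 21. ]
scene sink 1284 (array([485.2, -95.2]), array([133.5,  88. ]), 'long-axis yaw', np.float32(1.511)) z [28.9 31.3 33. ]
scene gaugehousing 711 (array([525.7, 321.7]), array([56.8, 22.3]), 'long-axis yaw', np.float32(0.197)) z [ 56.5  84.6 102.5]
bench z -0.36763825075178147
```

View pics/crop1.png

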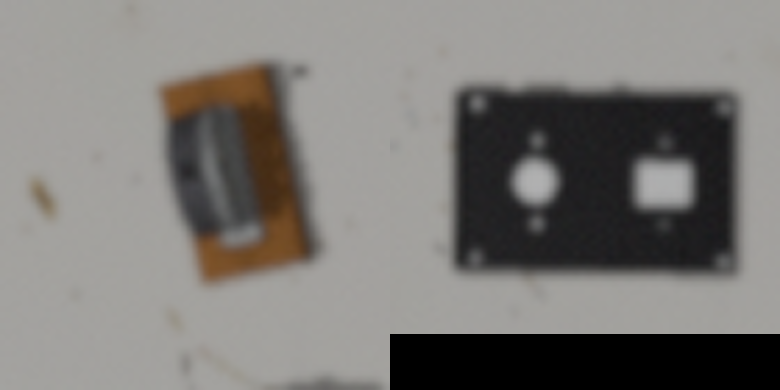

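The crop confirms it: the grey gauge is in the wooden rest, and the heat sink's round pocket is on the +y side, at crop px (535,182). The wrist yaw already suits the grasp (gauge y at 0.20 rad), so I'll move above the gauge.

```bash
python3 -m creep '{"slide":[[2.5,5.3,0],[2.5,5.3,0],[2.5,5.3,0],[2.5,5.3,0],[2.5,5.3,0],[2.5,5.3,0],[2.5,5.3,0],[2.5,5.3,0]],"turn":[-0.02,0,0,0,0,0,0,0],"claw":[1,1,1,1,1,1,1,1]}'
python3 -m creep '{"slide":[[2.5,5.3,0],[2.5,5.3,0],[2.5,5.3,0],[2.5,5.3,0],[2.5,5.3,0],[2.5,5.3,0],[2.5,5.3,0],[2.5,5.3,0]],"turn":[0,0,0,0,0,0,0,0],"claw":[1,1,1,1,1,1,1,1]}'
```

```text
clock: 2.0
eef_pos: [320.7, -110.8, 405.1]
eef_rot: [3.141, -0.001, 0.2]
wrist_force: [0.8, -0.3, 0.4]
finger_gap: 93.6
finger_force: 0.0
clock: 3.0
eef_pos: [521.0, 313.3, 404.6]
eef_rot: [-3.142, -0.0, 0.201]
wrist_force: [0.4, -0.8, -0.1]
finger_gap: 94.2
finger_force: 0.0
```

```bash
python3 - <<'E'
from h import *
T=np.load('top.npz')
P,uv=cloud('top',T['d'],np.ones((384,512),bool))
m=(P[:,2]>120)&(P[:,0]>250)&(P[:,0]<760)&(P[:,1]>-250)&(P[:,1]<480);Q=P[m]
for lo in range(560,760,40):
    k=Q[(Q[:,0]>=lo)&(Q[:,0]<lo+40)]
    if len(k):print(lo,len(k),np.round(k.min(0)),np.round(k.max(0)))
# round pocket and rect pocket: bright blobs inside the sink
g=T['p'].max(2);x0,y0,x1,y1=300,200,360,245
from collections import Counter
sub=cv2.resize(g[y0:y1,x0:x1],None,fx=8,fy=8,interpolation=cv2.INTER_CUBIC)
n,l,s,c=cv2.connectedComponentsWithStats((sub>110).astype(np.uint8))
for i in range(1,n):
    if 1500<s[i,4]<30000:
        u=(c[i]+.5)/8-.5+[x0,y0];print('blob',s[i],u,on_plane('top',[u],32)[0],on_plane('top',[u],25)[0])
E
```

```text
560 42 [ 592. -250.  178.] [ 599. -215.  189.]
600 65 [ 601. -233.  151.] [ 640. -216.  185.]
640 473 [ 641. -229.  134.] [ 680. -132.  560.]
680 2653 [ 680. -222.  120.] [720. -68. 563.]
720 3814 [ 720. -214.  120.] [760.  -9. 562.]
blob [ 138  149   61   64 3057] [320.56838813 222.13622424] [486.45605717 -65.17662234  32.        ] [486.33243929 -66.34360026  25.        ]
blob [ 313  151   81   67 4974] [343.67224568 222.62462304] [ 483.26995193 -125.16217844   32.        ] [ 483.12402527 -126.74916899   25.        ]
```

```bash
python3 -m creep '{"slide":[[0.5,0.6,0],[0,0,-3.5],[0,0,-3.5],[0,0,-3.5],[0,0,-2.5],[0,0,-1.1],[0,0,0]],"turn":[0,0,0,0,0,0,0],"claw":[1,1,1,1,1,0.7,0.5]}' 15
python3 - <<'E'
from h import *
s=manip.read_state();print(s['eef_pos'],s['eef_rot'],s['finger_gap'],s['wrist_force'])
p,d=manip.camera('scene');save(p,'near.png',(120,120,290,320),3)
E
```

```text
clock: 3.88
eef_pos: [525.5, 317.0, 263.8]
eef_rot: [3.141, 0.0, 0.2]
wrist_force: [0.3, -0.4, 0.4]
finger_gap: 77.4
finger_force: 0.0
[525.52244725 316.97577676 263.7944538 ] [3.14148516e+00 3.01727250e-04 2.00436199e-01] 77.40949211895044 [ 0.30336496 -0.41608252  0.40067317]
```

View pics/near.png

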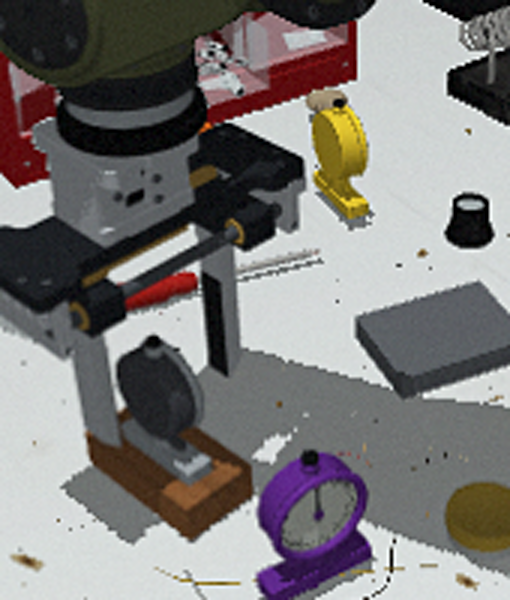

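The fingers straddle the housing of the grey gauge (crop px ~(160,390)). I'll correct the 3 mm error in y and close.

```bash
python3 -m creep '{"slide":[[0.1,0.3,0],[0,0,0],[0,0,0],[0,0,0],[0,0,0],[0,0,0]],"turn":[0,0,0,0,0,0],"claw":[0.5,0.35,0.25,0.15,0.1,0.1]}' 25; python3 -m creep '{"slide":[[0,0,0],[0,0,0],[0,0,0],[0,0,0]],"turn":[0,0,0,0],"claw":[0,0,0,0]}' 25
```

```text
clock: 4.68
eef_pos: [526.5, 320.3, 263.6]
eef_rot: [3.142, 0.0, 0.201]
wrist_force: [0.6, -0.7, -0.1]
finger_gap: 21.8
finger_force: 25.0
clock: 5.18
eef_pos: [526.5, 320.3, 263.6]
eef_rot: [3.142, 0.0, 0.201]
wrist_force: [-0.7, -1.0, -0.1]
finger_gap: 21.6
finger_force: 25.0
```

```bash
python3 -m creep '{"slide":[[0,0,0],[0,0,1],[0,0,3],[0,0,3],[0,0,3],[0,0,0]],"turn":[0,0,0,0,0,0],"claw":[0,0,0,0,0,0]}' 35; python3 -m creep '{"slide":[[0,-2.6,0],[0.1,-2.7,0],[0.1,-2.7,0],[0.1,-2.7,0],[0.1,-2.7,0],[0.1,-2.7,0],[0,-2.7,0],[0,-2.7,0]],"turn":[0.165,0.165,0.165,0.165,0.165,0.165,0.165,0.165],"claw":[0,0,0,0,0,0,0,0]}'
python3 -m creep '{"slide":[[0,0,-3.0],[0,0,-2.0],[0,0,0]],"turn":[0,0,0],"claw":[0,0,0]}'
python3 - <<'E'
from h import *
p,d=manip.camera('scene');save(p,'held.png',(170,120,330,270),3.5)
E
```

```text
clock: 5.92
eef_pos: [526.5, 320.4, 366.0]
eef_rot: [-3.14, -0.004, 0.201]
wrist_force: [-0.5, -0.7, -1.7]
finger_gap: 21.8
finger_force: 35.0
clock: 6.92
eef_pos: [531.2, 104.5, 362.1]
eef_rot: [-3.14, 0.0, 1.526]
wrist_force: [0.6, 0.3, -3.1]
finger_gap: 22.1
finger_force: 35.0
clock: 7.3
eef_pos: [531.0, 105.3, 311.3]
eef_rot: [-3.137, 0.001, 1.521]
wrist_force: [0.8, -0.5, -1.6]
finger_gap: 21.9
finger_force: 35.0
```

View pics/held.png

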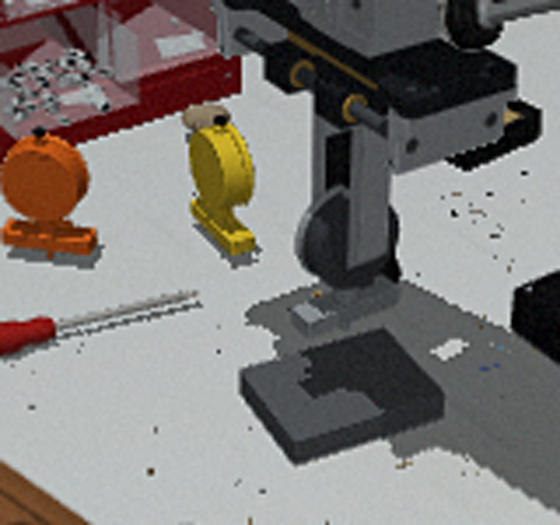

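The gauge hangs upright in the grip, with its foot level over the plate (crop px (345,305) above (340,390)). I'll descend carefully.

```bash
python3 -m creep '{"slide":[[0,0,-2.5],[0,0,-1.3],[0,0,-0.7],[0,0,0]],"turn":[0,0,0,0],"claw":[0,0,0,0]}'; python3 -m creep '{"slide":[[0,0,-0.2],[0,0,-0.1],[0,0,0]],"turn":[0,0,0],"claw":[0,0,0]}'; python3 -m creep '{"slide":[[0,0,-0.1],[0,0,0]],"turn":[0,0],"claw":[0,0]}'
```

```text
clock: 7.85
eef_pos: [531.5, 105.4, 268.8]
eef_rot: [-3.142, -0.0, 1.521]
wrist_force: [-0.9, -0.3, -0.8]
finger_gap: 21.7
finger_force: 35.0
clock: 8.22
eef_pos: [531.5, 105.4, 265.9]
eef_rot: [3.141, -0.0, 1.521]
wrist_force: [0.6, -0.7, -1.1]
finger_gap: 21.8
finger_force: 35.0
clock: 8.48
eef_pos: [531.5, 105.4, 264.6]
eef_rot: [3.141, -0.0, 1.521]
wrist_force: [0.6, -0.2, -0.8]
finger_gap: 22.0
finger_force: 35.0
```

```bash
python3 -m creep '{"slide":[[0,0,-0.2],[0,0,-0.1],[0,0,0]],"turn":[0,0,0],"claw":[0,0,0]}'; python3 -m creep '{"slide":[[0,0,-0.05],[0,0,0]],"turn":[0,0],"claw":[0,0]}'; python3 -m creep '{"slide":[[0,0,-0.05],[0,0,0]],"turn":[0,0],"claw":[0,0]}'
```

```text
clock: 8.85
eef_pos: [531.4, 105.4, 261.5]
eef_rot: [-3.141, 0.0, 1.521]
wrist_force: [0.4, 0.9, -0.4]
finger_gap: 21.7
finger_force: 35.0
clock: 9.1
eef_pos: [531.4, 105.4, 261.1]
eef_rot: [-3.141, 0.0, 1.521]
wrist_force: [-0.6, -0.3, 0.0]
finger_gap: 21.9
finger_force: 35.0
clock: 9.35
eef_pos: [531.4, 105.3, 260.6]
eef_rot: [-3.142, 0.0, 1.521]
wrist_force: [-0.2, 1.5, -0.7]
finger_gap: 21.6
finger_force: 35.0
```

```bash
python3 -m creep '{"slide":[[0,0,-0.05],[0,0,0]],"turn":[0,0],"claw":[0,0]}'; python3 -m creep '{"slide":[[0,0,-0.05],[0,0,0]],"turn":[0,0],"claw":[0,0]}'
```

```text
clock: 9.6
eef_pos: [531.5, 105.4, 260.6]
eef_rot: [3.141, -0.0, 1.521]
wrist_force: [-1.5, -0.6, 5.6]
finger_gap: 21.7
finger_force: 35.0
clock: 9.85
eef_pos: [531.5, 105.4, 260.6]
eef_rot: [3.141, -0.0, 1.521]
wrist_force: [-4.0, -1.1, 12.3]
finger_gap: 21.6
finger_force: 35.0
```

```bash
python3 -m creep '{"slide":[[0,0,-0.0],[0,0,0],[0,0,0],[0,0,0]],"turn":[0,0,0,0],"claw":[0,0,0,0]}'; python3 -c "
from h import *
s=manip.read_state();print(s['moment'],s['wrist_force'])
p,d=manip.camera('scene');save(p,'plate.png',(210,140,330,270),4)"
```

```text
clock: 10.35
eef_pos: [531.5, 105.3, 260.6]
eef_rot: [3.141, -0.0, 1.521]
wrist_force: [-4.3, -1.1, 11.7]
finger_gap: 21.6
finger_force: 35.0
[-0.19497379  1.17503279  0.01744771] [-4.25178567 -1.05601596 11.70760472]
```

View pics/plate.png

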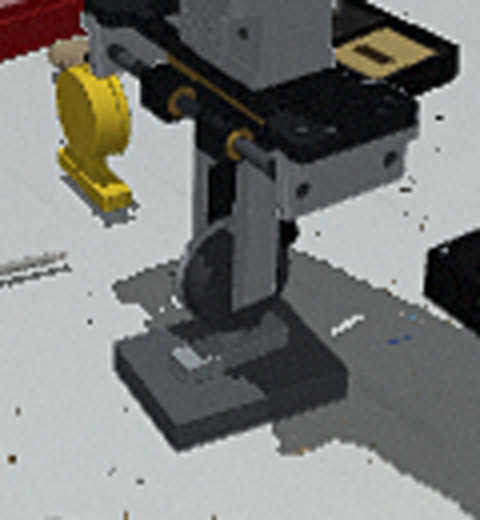

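The foot sits flush on the plate (crop px (235,345)), contact is at TCP z = 260.6, and about 12 N shows. Now lift and go to the round pocket.

```bash
python3 -m creep '{"slide":[[0,0,0.3],[0,0,2],[0,0,3],[0,0,1]],"turn":[0,0,0,0],"claw":[0,0,0,0]}'; python3 -m creep '{"slide":[[-0.9,-3.4,0],[-1.2,-4.6,0],[-1.2,-4.6,0],[-0.8,-3.0,0],[-0.4,-1.5,0],[0,0,0],[0,0,-1]],"turn":[0,0,0,0,0,0,0],"claw":[0,0,0,0,0,0,0]}'; python3 -m creep '{"slide":[[0,0,-1],[0,0,0]],"turn":[0,0],"claw":[0,0]}'
python3 - <<'E'
from h import *
for c,b,s in(('scene',(300,110,420,250),4),):
    p,d=manip.camera(c);save(p,'sink.png',b,s)
t,d=manip.camera('top')
P,uv=cloud('top',d,np.ones((384,512),bool))
m=(P[:,0]>470)&(P[:,0]<600)&(P[:,1]>50)&(P[:,1]<165)&(P[:,2]>14)&(P[:,2]<25)
print(cv2.minAreaRect(P[m][:,:2].astype(np.float32)))
E
```

```text
clock: 10.9
eef_pos: [531.5, 105.4, 323.9]
eef_rot: [3.14, -0.0, 1.521]
wrist_force: [0.5, -0.4, -2.6]
finger_gap: 21.5
finger_force: 35.0
clock: 11.78
eef_pos: [486.8, -64.8, 312.6]
eef_rot: [3.14, -0.0, 1.522]
wrist_force: [-0.4, 0.1, -2.2]
finger_gap: 21.5
finger_force: 35.0
clock: 12.02
eef_pos: [486.4, -65.1, 301.5]
eef_rot: [-3.14, -0.0, 1.522]
wrist_force: [0.3, -0.2, -3.0]
finger_gap: 21.4
finger_force: 35.0
((531.49658203125, 105.12890625), (100.0482177734375, 74.73855590820312), 79.92928314208984)
```

View pics/sink.png

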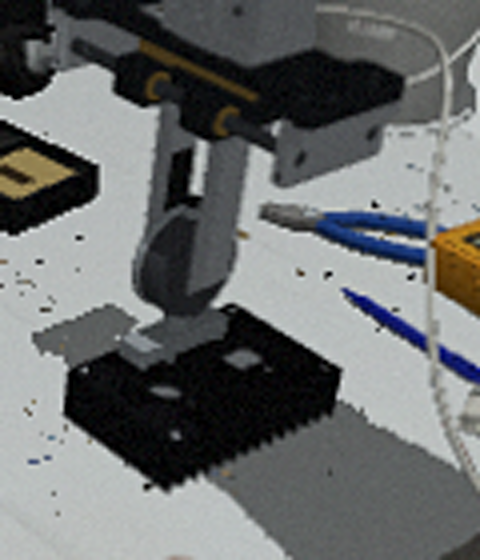

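The gauge is over the round pocket side (pocket at crop px (165,390), foot about 29 mm above it), the rectangular pocket is clear at (242,357), and the plate has not moved. Descending.

```bash
python3 -m creep '{"slide":[[0,0,-1.2],[0,0,-0.8],[0,0,-0.5],[0,0,0]],"turn":[0,0,0,0],"claw":[0,0,0,0]}'; python3 -m creep '{"slide":[[0,0,-0.15],[0,0,-0.1],[0,0,0]],"turn":[0,0,0],"claw":[0,0,0]}';  python3 -m creep '{"slide":[[0,0,-0.05],[0,0,0]],"turn":[0,0],"claw":[0,0]}'
```

```text
clock: 12.62
eef_pos: [486.4, -65.7, 277.3]
eef_rot: [-3.141, -0.0, 1.521]
wrist_force: [0.2, -0.3, -2.5]
finger_gap: 21.9
finger_force: 35.0
clock: 13.0
eef_pos: [486.5, -65.6, 275.3]
eef_rot: [3.141, 0.0, 1.521]
wrist_force: [0.4, -1.0, -2.4]
finger_gap: 21.9
finger_force: 35.0
clock: 13.25
eef_pos: [486.5, -65.7, 274.7]
eef_rot: [3.141, 0.0, 1.521]
wrist_force: [0.4, -0.3, -1.9]
finger_gap: 21.7
finger_force: 35.0
```

```bash
python3 -m creep '{"slide":[[0,0,-0.1],[0,0,-0.05],[0,0,0]],"turn":[0,0,0],"claw":[0,0,0]}'; python3 -m creep '{"slide":[[0,0,-0.05],[0,0,0]],"turn":[0,0],"claw":[0,0]}'; python3 -m creep '{"slide":[[0,0,-0.03],[0,0,0]],"turn":[0,0],"claw":[0,0]}'
```

```text
clock: 13.62
eef_pos: [486.5, -65.6, 273.1]
eef_rot: [3.142, -0.0, 1.521]
wrist_force: [0.7, -0.5, -0.4]
finger_gap: 21.7
finger_force: 35.0
clock: 13.88
eef_pos: [486.5, -65.6, 272.6]
eef_rot: [3.142, 0.0, 1.521]
wrist_force: [1.3, -0.2, -1.0]
finger_gap: 21.7
finger_force: 35.0
clock: 14.12
eef_pos: [486.5, -65.6, 272.6]
eef_rot: [3.141, 0.0, 1.521]
wrist_force: [-0.7, 0.5, 4.0]
finger_gap: 21.9
finger_force: 35.0
```

```bash
python3 -m creep '{"slide":[[0,0,-0.03],[0,0,0],[0,0,0]],"turn":[0,0,0],"claw":[0,0,0]}'; python3 - <<'E'
from h import *
for i in range(4):
    p,d=manip.camera('scene');s=manip.read_state();print(np.round(s['wrist_force'],1),np.round(s['moment'],2))
save(p,'final.png',(300,110,420,250),4)
t,d=manip.camera('top');P,uv=cloud('top',d,np.ones((384,512),bool))
m=(P[:,0]>410)&(P[:,0]<560)&(P[:,1]>-180)&(P[:,1]<-10)&(P[:,2]>27)&(P[:,2]<37);print(cv2.minAreaRect(P[m][:,:2].astype(np.float32)))
E
```

```text
clock: 14.5
eef_pos: [486.5, -65.6, 272.6]
eef_rot: [3.141, 0.0, 1.521]
wrist_force: [-2.8, -0.0, 8.2]
finger_gap: 21.6
finger_force: 35.0
[-3.   0.6  8.9] [0.01 0.67 0.02]
[-3.3  0.4  8.4] [ 0.04  0.7  -0.03]
[-1.8 -0.2  8.4] [-0.02  0.6   0.04]
[-2.6 -0.5  8.5] [0.14 0.71 0.04]
((487.65106201171875, -40.845699310302734), (25.308441162109375, 85.66195678710938), 81.48019409179688)
```

View pics/final.png

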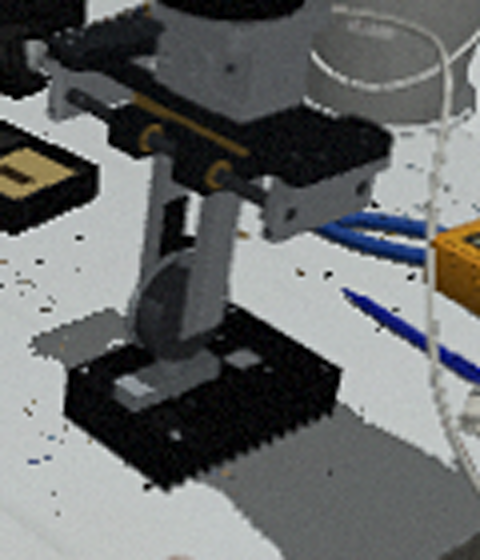

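The foot sits flush over the round pocket (crop px (165,380)) with the rectangular one clear at (242,357). The heat sink is at the same pixels as before, and it carries about 10.7 N (8.5 N at the wrist plus the gauge's weight).

```bash
python3 -c "
from cell import manip
print(manip.sign_off())"
```

```text
the job is handed in; nothing more can be done
None
```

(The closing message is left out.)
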